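Fold away and latch the chip screen

ROBOT

A 6-joint arm with a two-finger parallel gripper is mounted at the origin on the work surface; the furniture and walls round the work are solid. World frame = base frame: x ahead of the robot, y to its left, z up, the work surface at z = 0. Lengths are in m, angles in degrees, forces in N, time in s.
With the tool pointing down it reaches from about 0.275 to 0.725 m from the base axis. Payload 5.6 kg.
Tool frame: the origin (TCP) lies between the finger pads; the fingertips stand nose_length ahead of it and the grasp point (between the pads) lies 2 mm behind it (nose_length is the distance from the TCP to the fingertips, in m); z points along the fingers, y is the line along which they close (so a half turn about z gives the same grasp; the last joint's range is limited). The gripper opens to 85 mm and grips with 20 to 120 N. Pads are 22 mm wide; open, the fingers measure 114 mm over their backs; the gripper's body (76 mm by 85 mm) begins 54 mm behind the grasp point. The pads swing forward as they close: fully open they stand 13 mm farther back than shut.
Start: joints at [80.019, 14.616, 6.199, 0, -81.583, -16.306], TCP at [0.244, 0.493, 0.248] pointing down, gripper open.
Joint ranges: [-168.99, 168.99], [-69.2, 112.95], [-62.41, 85.93], [-164.36, 98.24], [-168.68, -3.75], [-174.98, 174.98]. Speed limits (degrees/s): [147.25, 147.25, 180, 180, 180, 180].

INTERFACE

Orientations are given as [roll, pitch, yaw] about the fixed x, y, z axes, in that order (R = Rz(yaw) Ry(pitch) Rx(roll)).
In Python, from bench import * gives the robot as it stands.
- The arm moves only by the tool play_rows, never from a script. Its arguments are lists of equal length, an entry for each row: "delta_pos": the shift along the tool's x, y, z scaled (see below), a list of three; "spin": the turn about the tool's z scaled (see below); "jaw": the closure, from 0 (fully open) to 1 (shut). A call has 1 to 8 rows; each row shifts and turns the commanded pose from where the row before left it, along the tool's axes as they then stand; what a row does not reach is not made up. The controller multiplies each number of a shift by 0.1 m and each number of a turn by 6 degrees. A row lasts 1/8 s, in which the tool goes at most 62.5 mm and 10.7 degrees, less where a joint would pass 70% of its speed; a pose out of reach is approached as far as the arm can. A call with a number of a shift or a turn outside -1 to 1 is refused whole. A call with a gripper value outside its range is refused whole. The fingers move at their own pace and stop on an object; the grip force is fixed at half the most. Time passes only in rows, so rows that do not move let the fingers close. It gives the time, the measured TCP pose, the force, the opening and the grip force at its end, in the units of the state.
- get_obs(): the state, without advancing time (a new reading comes with each control period).
- snapshot(name): name is "scene" or "top" or "wrist"; returns a dict with "image" (420x560x3 uint8, red, green, blue), "range_z" (420x560 float32, m along the optical axis (not along the pixel's ray), 0 where there is no reading), "fovy" (degrees; the focal length in pixels is half the picture's height over the tangent of half this angle, whatever the lens; pixels are square), "cx", "cy" (the principal point, pixels), "xyz" and "orientation" of the camera in the world; the wrist camera has in their place "mount" (4x4, takes a point from camera to tool coordinates, whose origin is the TCP and whose axes are the flange's). Camera axes: x right, y down, z forward; pixel columns grow to the right and rows downward; lengths in m; the calibration is good to about 2 mm. A picture is of the moment at which its call begins: read the wrist's pose just before it.
- job_done(): hands the job in; it is judged then, once.
Trained networks look in a picture, given as the dict that the camera call returned (one of the last four; its "shot" number tells which), for a name from the list of things; names that differ only in an ending like _2 or _b are one class to them, and where a whole thing is asked for, a point or a joint stands for the part that bears it (a point fixed in the world has none). Each returns a list of dicts, best first, with "confidence" (0 to 1); they miss things now and then, are a little off and sometimes report something else, mostly with a low value. They report only what shows in the picture. A call takes as long as a camera call.
- cut_out(picture, target): "pixels" (420x560 bool, what is visible of it) and "rect" ([centre column, centre row, width, height] as shares, 0 to 1, of the picture: columns of its width, rows of its height, round what is visible of it).
- mark_of(picture, target): "point" ([column, row] as shares, 0 to 1, of the picture: columns of its width, rows of its height: a listed point, or the origin of a listed thing).
The state is a dict: "clock": time; "qpos": joint angles; "dq": joint speeds; "joint_efforts": joint torques, N m; "tcp_pos": TCP position; "orientation": TCP orientation; "ft_force": force on the tool from outside, world axes, zero at the start; "torque": the same for the moment, N m; "finger_gap": finger opening in m; "gripper_force": force on a finger pad.
Only numpy, scipy, OpenCV 4.12 (cv2) and the standard library are available. Lean on these libraries where they do the work, as an engineer would, in place of code of your own. Each camera call takes 0.05 s, during which the arm holds its last target. There are 200 camera calls.

TASK

The chip screen on the bench is in the way of the next job: fold it up. First fold the outer leaf in flat against the middle leaf, then swing the two together fully home against the bolted-down back leaf, so that the outer leaf lies sandwiched between the others, and last swing the catch square across the front of the packet so that it cannot spring open. Do not shove the things standing round it.

Things in the scene. Friction and masses are not known exactly. Their poses are not given: they have to be found in the camera images.
- screen: Back leaf and grey cast foot of a three-leaf chip screen, bolted to the bench. Each leaf: upright aluminium frame 12 mm thick round a clear pane, top edge at z = 120 mm. Origin on the bench under its middle; it lies along local y, -71 to +71 mm; the others fold onto its local -x side; the foot reaches to local x = 40 mm. Middle leaf hinged at its +y end, outer leaf at the far end of that.
- middle_leaf (a joint): Angle (rad) of the middle leaf: 0 = fully home, parallel to the back leaf, its centre plane at the screen's local x = -32 mm; grows as it opens, clockwise from above (closing is anticlockwise). Stops at 0 and 2.4. Turns about back_hinge and reaches 150 mm to front_hinge. Stiff hinge (0.1 N m, about 1 N at the knob): stays where it is left.
- outer_leaf (a joint): Angle (rad) of the outer leaf to the middle leaf: 0 = flat on the middle leaf's inner face (towards the back leaf); grows clockwise from above (closing is anticlockwise). Stops at 0 and 2.6. Turns about front_hinge, 115 mm to its free end, stiff (0.07 N m), stays where left. It clears the back leaf while the middle leaf is open over 0.75 rad; if the middle leaf goes home first, it is shut out.
- catch (a joint): Angle (rad) of the swing catch on top of the back leaf's free end: 0 = closed, its bar square across the folded leaves (screen's local -x), its 10 mm pin reaching 16 mm down 5 mm in front of the middle leaf if that is home; else it runs against the leaf. Grows anticlockwise from above (closing is clockwise); 1.6 points off the screen's end. Stops at 0 and 2.1. Friction 0.03 N m, stays where left.
- back_hinge (a point): Point on the upright axis of the hinge between back and middle leaf, at the height of the leaves' top edge (z = 120 mm).
- front_hinge (a point): Point on the upright axis of the hinge between middle and outer leaf, at the height of the top edge (z = 120 mm). It moves with the middle leaf.
- catch_pivot (a point): Point on the upright axis of the catch, on the top edge of the back leaf (z = 120 mm). The catch's knob stands 48 mm from it.
- middle_knob (a point): Upright round black knob on the top edge of the middle leaf, 16 mm in diameter, from z = 120 to 154 mm; the point lies on its axis at z = 142 mm, 96 mm from back_hinge. It can be pinched from above or pushed sideways.
- outer_knob (a point): Upright round black knob on the top edge of the outer leaf near its free end, 16 mm in diameter, from z = 120 to 154 mm; the point lies on its axis at z = 142 mm, 95 mm from front_hinge.
- catch_knob (a point): Upright round black knob on the free end of the steel catch bar, 14 mm in diameter, from z = 128 to 160 mm (the bar's top is at z = 128 mm); the point lies on its axis at z = 150 mm, 48 mm from catch_pivot.
- oil_can: Loose red pump oil can, 186 mm tall, by the back edge right of the screen, outside the leaves' swing; origin under its centre. Not to be moved.
- v_block: Loose grey steel V-block 45 x 60 x 45 mm, left of and behind the screen, outside the leaves' swing; origin under its centre. Not to be moved.
- gear: Loose steel spur gear lying flat, 75 mm in diameter, 22 mm high, at the right by the vice, outside the leaves' swing; origin under its centre. Not to be moved.
- block_123_a: Loose grey steel setup block with drilled holes, 50 x 60 x 25 mm, lying in front of and right of the screen, outside the leaves' swing; origin under its centre. Not to be moved.

How it is judged (in metres and radians):
On the way, in this order (a step that is already met when the one before it is completed fails the run):
1. the outer leaf is folded flat against the middle leaf (within 0.12 rad) while the middle leaf still stands open (more than 0.35 rad) (value of joint outer_leaf below 0.12 rad and value of joint middle_leaf above 0.35 rad), for 0.2 s.
2. the middle leaf is home against the back leaf (within 0.06 rad) with the outer leaf between them (within 0.12 rad) and the catch still open (more than 0.6 rad) (value of joint middle_leaf below 0.06 rad and value of joint outer_leaf below 0.12 rad and value of joint catch above 0.6 rad), for 0.2 s.
3. the catch is across the front (within 0.15 rad of closed) (value of joint catch below 0.15 rad and value of joint middle_leaf below 0.06 rad), for 0.2 s.
At the end, for the whole second after the job is handed in: The outer leaf is folded against the middle leaf (within 0.12 rad), the middle leaf is home against the back leaf (within 0.06 rad), the catch is closed across them (within 0.15 rad), and all three are at rest (all of step 3 and value of joint outer_leaf below 0.12 rad and velocity of joint middle_leaf between -0.05 and 0.05 rad/s and velocity of joint outer_leaf between -0.05 and 0.05 rad/s and velocity of joint catch between -0.05 and 0.05 rad/s); the robot touches nothing.
It fails at once if the oil can is shoved more than 25 mm (distance of oil_can from where it was at the start of the episode above 0.025 m).
It fails at once if the V-block is shoved more than 25 mm (distance of v_block from where it was at the start of the episode above 0.025 m).
It fails at once if the gear is shoved more than 25 mm (distance of gear from where it was at the start of the episode above 0.025 m).
It fails at once if the setup block is shoved more than 25 mm (distance of block_123_a from where it was at the start of the episode above 0.025 m).
It also fails if it takes over 70 s, if anything falls off the work surface, if the arm or the gripper's body presses on something with over 40 N, if the wrist force passes 120 N, or if a joint passes its speed limit or range.

## Working session

There is one attempt and no reset: what is moved stays moved. The work goes in short steps, Python scripts to look and compute and a tool call to move; the robot and the scene stay as the last step left them, time stands still between calls to the robot, and variables do not carry over. Pictures are saved under pics/ and viewed, at most 10 in all, crops included, and the job is handed in when it is done.

Besides the shell and the picture viewer there is one more tool, called after "Emit:" by a JSON object that holds its "op" and its "data", one argument or row to a line. play_rows: Moves the arm, as the interface text tells. Its arguments: {"type":"object","properties":{"delta_pos":{"type":"array"},"spin":{"type":"array"},"jaw":{"type":"array"}},"required":["delta_pos","spin","jaw"]}

```bash
mkdir -p pics; cat > h.py <<'E'
from bench import *
import numpy as np, cv2
from scipy.spatial.transform import Rotation as R
PTS=["back_hinge","front_hinge","catch_pivot","middle_knob","outer_knob","catch_knob"]
Z=dict(back_hinge=.12,front_hinge=.12,catch_pivot=.12,middle_knob=.142,outer_knob=.142,catch_knob=.150)
def cam(s):
    f=210/np.tan(np.radians(s["fovy"])/2)
    if "mount" in s:
        o=s["obs"]; T=np.eye(4);T[:3,:3]=R.from_euler("xyz",o["orientation"],degrees=True).as_matrix();T[:3,3]=o["tcp_pos"]
        M=T@np.array(s["mount"]); return f,M[:3,:3],M[:3,3]
    q=np.array(s["orientation"])
    Rm=q if q.shape==(3,3) else R.from_euler("xyz",q,degrees=True).as_matrix()
    return f,Rm,np.array(s["xyz"])
def shot(n):
    o=get_obs(); s=snapshot(n); s["obs"]=o; return s
def at_z(s,p,z):
    f,Rm,t=cam(s); d=Rm@np.array([(p[0]*560-s["cx"])/f,(p[1]*420-s["cy"])/f,1]); return t+d*(z-t[2])/d[2]
def find(s,names=PTS):
    out={}
    for n in names:
        r=mark_of(s,n)
        if r: out[n]=at_z(s,r[0]["point"],Z.get(n,0)); print(n,out[n].round(4),round(r[0]["confidence"],2),(np.array(r[0]["point"])*[560,420]).round(0))
        else: print(n,"none")
    return out
def save(s,n): cv2.imwrite(f"pics/{n}.png",cv2.cvtColor(s["image"],cv2.COLOR_RGB2BGR))
E
python3 - <<'E'
from h import *
print(get_obs())
import bench; print([k for k in dir(bench) if k[0]!='_'])
for n in("top","scene"):
    s=shot(n); print(n,s["xyz"],s["orientation"],s["fovy"],s["cx"]); save(s,n+"0"); find(s,PTS+(["screen","oil_can","v_block","gear","block_123_a"]))
E
```

```text
{'clock': 0.0, 'qpos': array([ 8.00198966e+01,  1.46536412e+01,  6.12999628e+00, -2.68986376e-02,
       -8.15839556e+01, -1.63061609e+01]), 'dq': array([-0.04291101,  0.02512249,  0.00629663, -0.01403929,  0.1262772 ,
        0.00082582]), 'joint_efforts': array([ 3.94661720e-04, -3.86632597e+01,  2.37939370e+01,  5.36517084e+00,
       -6.18770078e-03, -6.35976647e-06]), 'tcp_pos': array([0.2433141 , 0.49272655, 0.24738643]), 'orientation': array([ 1.79889258e+02, -4.67974428e-03, -2.62902216e+01]), 'ft_force': array([0.25331782, 0.47924019, 0.10581721]), 'torque': array([0.00175456, 0.04921893, 0.00268713]), 'gripper_force': 0.0, 'finger_gap': 0.08559773284541546}
['IKError', 'cut_out', 'get_obs', 'job_done', 'mark_of', 'nose_length', 'snapshot']
top [0.35500873 0.15395313 0.94979518] [-1.69241941e+02  1.36803414e-02 -9.07064591e+01] 56.41516762882647 271.7889487825999
back_hinge [0.4125 0.2862 0.12  ] 0.73 [209. 269.]
front_hinge [0.4165 0.1336 0.12  ] 0.86 [281. 266.]
catch_pivot [0.5419 0.2506 0.12  ] 0.86 [226. 209.]
middle_knob [0.4081 0.1828 0.142 ] 0.65 [257. 270.]
outer_kn
[... 315 characters left out ...]
.    ] 0.89 [331. 257.]
scene [ 0.17245104 -0.33994095  0.72841369] [-135.89206836    0.7811303   -34.03948154] 52.91284514669664 278.2977933164377
back_hinge [0.4134 0.2895 0.12  ] 0.82 [210. 187.]
front_hinge [0.4136 0.1407 0.12  ] 0.64 [247. 231.]
catch_pivot [0.5342 0.2397 0.12  ] 0.8 [271. 178.]
middle_knob [0.3995 0.1843 0.142 ] 0.74 [228. 212.]
outer_knob [0.5014 0.1338 0.142 ] 0.97 [286. 206.]
catch_knob [0.5904 0.2211 0.15  ] 0.69 [297. 162.]
screen [0.4881 0.2703 0.    ] 0.8 [249. 217.]
oil_can [ 0.5466 -0.0194  0.    ] 0.79 [348. 291.]
v_block [0.5472 0.4503 0.    ] 0.56 [233. 167.]
gear [ 0.5392 -0.1335  0.    ] 0.75 [385. 336.]
block_123_a [0.4463 0.002  0.    ] 0.85 [302. 308.]
```

View pics/top0.png

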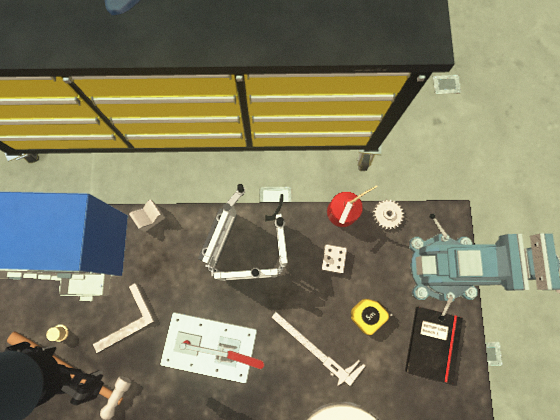

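View pics/scene0.png

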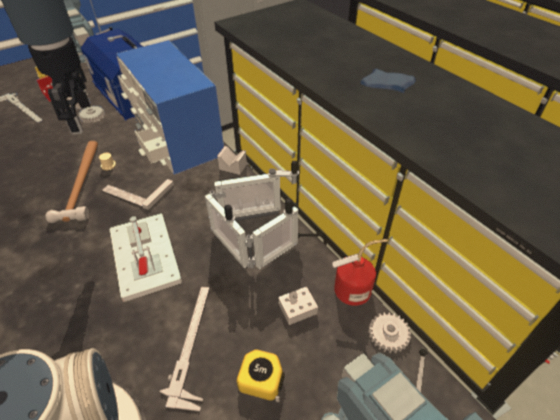

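The top view shows the screen as an open U. The middle leaf runs along the bottom from (209,269) to (281,266), the outer leaf goes up to its knob at (280,200), and the back leaf goes from (207,262) to (240,188) with the catch at the end. The scene view agrees. I'll move above it for a closer look.

Emit:
{"op": "play_rows", "data": {
  "delta_pos": [
    [0.39,0.21,-0.06],
    [0.39,0.21,-0.06],
    [0.39,0.21,-0.06],
    [0.39,0.21,-0.06],
    [0.39,0.21,-0.06],
    [0.39,0.21,-0.06],
    [0.39,0.21,-0.06],
    [0.39,0.21,-0.06]
  ],
  "spin": [0,0,0,0,0,0,0,0],
  "jaw": [0,0,0,0,0.3,0.6,0.6,0.6]
}}

```text
clock: 2.2
tcp_pos: [0.4496, 0.2031, 0.2966]
orientation: [-180.0, -0.0, -26.3]
ft_force: [0.2, -0.4, -0.4]
finger_gap: 0.0344
gripper_force: 0.0
```

```bash
python3 - <<'E'
from h import *
s=shot("wrist"); o=s["obs"]; print(o["tcp_pos"],o["orientation"],o["qpos"].round(1),o["finger_gap"]); print(s["mount"]); save(s,"w0"); find(s)
E
```

```text
[0.44955252 0.20306141 0.29664773] [-1.79976376e+02 -1.15013934e-02 -2.62751819e+01] [ 42.6   7.5   4.3   0.  -86.7  21.2] 0.03442829277839026
[[ 4.47059317e-04 -9.53175819e-01 -3.02416367e-01  7.74172577e-02]
 [ 9.99999897e-01  4.02816579e-04  2.08666779e-04  3.03831987e-05]
 [-7.70778013e-05 -3.02416429e-01  9.53175901e-01 -1.24989187e-01]
 [ 0.00000000e+00  0.00000000e+00  0.00000000e+00  1.00000000e+00]]
back_hinge [0.411  0.2837 0.12  ] 0.9 [217. 270.]
front_hinge [0.4137 0.1332 0.12  ] 0.78 [375. 194.]
catch_pivot [0.5438 0.2471 0.12  ] 0.76 [174. 111.]
middle_knob [0.4053 0.1879 0.142 ] 0.84 [321. 240.]
outer_knob [0.5079 0.1343 0.142 ] 0.66 [331.  86.]
catch_knob [0.5795 0.218  0.15  ] 0.69 [172.  42.]
```

Emit:
{"op": "play_rows", "data": {
  "delta_pos": [
    [0,0,0],
    [0,0,0],
    [0,0,0],
    [0,0,0],
    [0,0,0],
    [0,0,0],
    [0,0,0],
    [0,0,0]
  ],
  "spin": [1,1,1,1,1,1,1,1],
  "jaw": [0.6,0.6,0.6,0.6,0.6,0.6,0.6,0.6]
}}

```text
clock: 3.55
tcp_pos: [0.4483, 0.2052, 0.2962]
orientation: [180.0, 0.0, -74.4]
ft_force: [-0.1, 0.4, 0.1]
finger_gap: 0.034
gripper_force: 0.0
```

Emit:
{"op": "play_rows", "data": {
  "delta_pos": [
    [0,0,0],
    [0,0,0],
    [0,0,0],
    [0,0,0],
    [0,0,0],
    [0,0,0],
    [0,0,0],
    [0,0,0]
  ],
  "spin": [1,1,1,1,1,1,1,1],
  "jaw": [0.6,0.6,0.6,0.6,0.6,0.6,0.6,0.6]
}}

```text
clock: 4.55
tcp_pos: [0.4483, 0.2052, 0.2962]
orientation: [180.0, -0.0, -122.4]
ft_force: [0.4, -0.1, 0.4]
finger_gap: 0.034
gripper_force: 0.0
```

Emit:
{"op": "play_rows", "data": {
  "delta_pos": [
    [0,0,0],
    [0,0,0],
    [0,0,0],
    [0,0,0],
    [0,0,0],
    [0,0,0],
    [0,0,0],
    [0,0,0]
  ],
  "spin": [1,1,1,1,1,1,1,1],
  "jaw": [0.6,0.6,0.6,0.6,0.6,0.6,0.6,0.6]
}}

```text
clock: 5.55
tcp_pos: [0.4483, 0.2052, 0.2962]
orientation: [-180.0, -0.0, -170.4]
ft_force: [-0.1, 0.6, -0.1]
finger_gap: 0.034
gripper_force: 0.0
```

Emit:
{"op": "play_rows", "data": {
  "delta_pos": [
    [0,0,0],
    [0,0,0],
    [-0.29,-0.34,0],
    [-0.29,-0.34,0],
    [0,0,0]
  ],
  "spin": [1,0.6,0,0,0],
  "jaw": [0.6,0.6,0.6,0.6,0.6]
}}

```text
clock: 6.18
tcp_pos: [0.5078, 0.1356, 0.2956]
orientation: [-179.9, -0.1, -180.0]
ft_force: [-0.7, 0.6, 0.6]
finger_gap: 0.0343
gripper_force: 0.0
```

```bash
python3 - <<'E'
from h import *
s=shot("wrist"); o=s["obs"]; print(o["tcp_pos"],o["orientation"],o["qpos"].round(1),o["finger_gap"]); save(s,"w1"); find(s)
E
```

```text
[0.507787   0.13555285 0.29558472] [-1.79948688e+02 -5.63696822e-02 -1.79982859e+02] [  32.    11.3    8.8    0.   -87.5 -122. ] 0.034284627047064975
back_hinge [0.4145 0.2821 0.12  ] 0.59 [476.  72.]
front_hinge [0.413  0.1344 0.12  ] 0.55 [279.  70.]
catch_pivot [0.5421 0.2496 0.12  ] 0.61 [414. 233.]
middle_knob [0.4007 0.1873 0.142 ] 0.83 [356.  49.]
outer_knob [0.5067 0.1349 0.142 ] 0.63 [279. 199.]
catch_knob [0.58   0.2153 0.15  ] 0.62 [379. 290.]
```

Emit:
{"op": "play_rows", "data": {
  "delta_pos": [
    [0,0,0.5],
    [0,0,0.5],
    [0,0,0.3],
    [0,0,0.2],
    [0,0,0]
  ],
  "spin": [0,0,0,0,0],
  "jaw": [0.6,0.6,0.6,0.6,0.7]
}}

```text
clock: 7.15
tcp_pos: [0.5059, 0.1364, 0.1451]
orientation: [-179.9, -0.2, -179.8]
ft_force: [-0.8, -0.3, 1.0]
finger_gap: 0.0256
gripper_force: 0.0
```

```bash
python3 - <<'E'
from h import *
s=shot("wrist"); o=s["obs"]; print(o["tcp_pos"],o["orientation"],o["ft_force"],o["finger_gap"]); save(s,"w2"); find(s)
E
```

```text
[0.50590311 0.13640921 0.14508176] [-1.79914864e+02 -1.64524932e-01 -1.79843877e+02] [-0.75055635 -0.33038647  1.01668209] 0.025568330504279608
back_hinge none
front_hinge [0.413 0.134 0.12 ] 0.79 [274.  50.]
catch_pivot [0.5414 0.2479 0.12  ] 0.72 [518. 348.]
middle_knob [0.4016 0.1868 0.142 ] 0.73 [448.   1.]
outer_knob none
catch_knob none
```

View pics/w2.png

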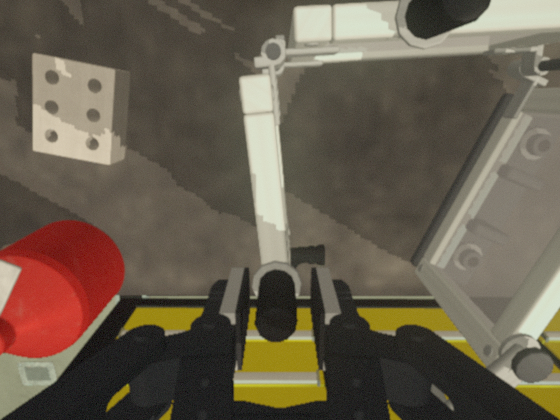

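The knob sits between the fingers at (277,300) and the front hinge is at (272,50). Next I'll sweep it round the hinge.

Emit:
{"op": "play_rows", "data": {
  "delta_pos": [
    [0.005,0.1,0],
    [0.005,0.1,0],
    [0.005,0.1,0],
    [0.005,0.1,0],
    [0.005,0.1,0],
    [0.005,0.1,0],
    [0.005,0.1,0]
  ],
  "spin": [-1,-1,-1,-1,-1,-1,-1],
  "jaw": [0.7,0.7,0.7,0.7,0.7,0.7,0.7]
}}

```text
clock: 8.38
tcp_pos: [0.4824, 0.2005, 0.1467]
orientation: [-180.0, 0.0, -137.7]
ft_force: [0.8, -1.0, -0.9]
finger_gap: 0.0257
gripper_force: 0.5
```

```bash
python3 - <<'E'
from h import *
s=shot("wrist"); o=s["obs"]; print(o["tcp_pos"],o["orientation"],o["ft_force"],o["finger_gap"]); save(s,"w3"); find(s)
s=shot("top"); find(s)
E
```

```text
[0.48243822 0.20046566 0.14667624] [-1.79974081e+02  5.12990246e-03 -1.37696414e+02] [ 0.816339   -1.0273924  -0.85597561] 0.025691949901811194
back_hinge [0.4132 0.2837 0.12  ] 0.57 [521. 286.]
front_hinge [0.413  0.1346 0.12  ] 0.92 [275.  42.]
catch_pivot none
middle_knob [0.4029 0.1866 0.142 ] 0.66 [409. 123.]
outer_knob [0.4853 0.1966 0.142 ] 0.75 [268. 302.]
catch_knob none
back_hinge [0.4165 0.2838 0.12  ] 0.68 [210. 267.]
front_hinge [0.4162 0.1407 0.12  ] 0.75 [278. 266.]
catch_pivot none
middle_knob [0.4064 0.1915 0.142 ] 0.82 [253. 270.]
outer_knob [0.4924 0.1997 0.142 ] 0.63 [249. 229.]
catch_knob none
```

View pics/w3.png

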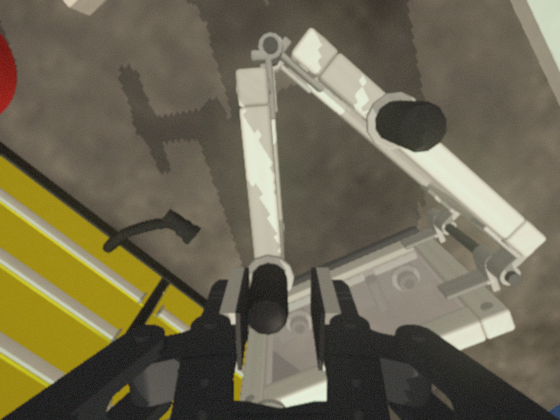

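The knob is still caged at (268,300) and the middle leaf hasn't moved.

Emit:
{"op": "play_rows", "data": {
  "delta_pos": [
    [0.005,0.1,0],
    [0.005,0.1,0],
    [0.005,0.1,0],
    [0.005,0.1,0],
    [0.005,0.1,0],
    [0.005,0.1,0],
    [0.005,0.1,0]
  ],
  "spin": [-1,-1,-1,-1,-1,-1,-1],
  "jaw": [0.7,0.7,0.7,0.7,0.7,0.7,0.7]
}}

```text
clock: 9.95
tcp_pos: [0.4213, 0.2315, 0.1463]
orientation: [-180.0, -0.0, -95.7]
ft_force: [1.2, -0.6, 0.5]
finger_gap: 0.0259
gripper_force: 0.5
```

```bash
python3 - <<'E'
from h import *
s=shot("wrist"); o=s["obs"]; print(o["tcp_pos"],o["orientation"],o["ft_force"],o["finger_gap"]); save(s,"w4"); find(s)
E
```

```text
[0.42129877 0.23152903 0.1463479 ] [-1.79977046e+02 -1.63571025e-02 -9.56961864e+01] [ 1.18707145 -0.5603398   0.45552814] 0.02593951801564637
back_hinge [0.413  0.2825 0.12  ] 0.69 [307. 370.]
front_hinge [0.4137 0.1336 0.12  ] 0.6 [274.  34.]
catch_pivot [0.5413 0.2479 0.12  ] 0.72 [ 27. 332.]
middle_knob [0.404  0.1877 0.142 ] 0.88 [317. 190.]
outer_knob [0.4251 0.2281 0.142 ] 0.65 [269. 296.]
catch_knob none
```

View pics/w4.png

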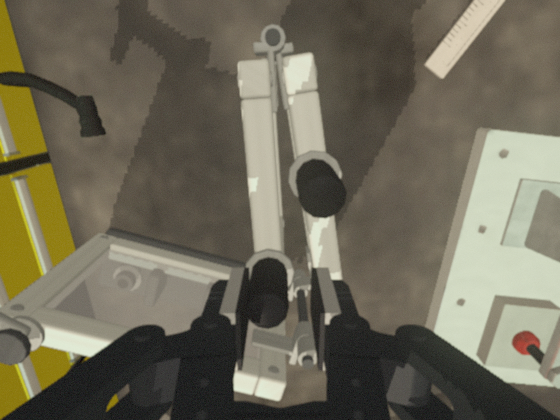

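The outer leaf is nearly parallel, with about 7° left. I'll push it until it seats, then release and lift.

Emit:
{"op": "play_rows", "data": {
  "delta_pos": [
    [0.005,0.08,0],
    [0,0.04,0],
    [0,0.03,0],
    [0,0.02,0],
    [0,0.0,0]
  ],
  "spin": [-0.9,0,0,0,0],
  "jaw": [0.7,0.7,0.7,0.7,0.7]
}}

```text
clock: 10.92
tcp_pos: [0.4043, 0.2321, 0.1463]
orientation: [180.0, 0.0, -90.5]
ft_force: [0.1, -0.8, 0.5]
finger_gap: 0.0259
gripper_force: 0.4
```

```bash
python3 - <<'E'
from h import *
s=shot("wrist"); o=s["obs"]; print(o["tcp_pos"],o["orientation"],o["ft_force"],o["finger_gap"],o["gripper_force"]); save(s,"w5"); find(s)
E
```

```text
[0.40426915 0.23205695 0.14631462] [ 1.79990363e+02  1.21875410e-02 -9.05223294e+01] [ 0.14168178 -0.81860143  0.53253437] 0.025868261021665947 0.40250804275274277
back_hinge [0.4115 0.2839 0.12  ] 0.84 [266. 374.]
front_hinge [0.3942 0.1343 0.12  ] 0.91 [305.  35.]
catch_pivot none
middle_knob [0.3909 0.1887 0.142 ] 0.8 [317. 195.]
outer_knob [0.4084 0.2284 0.142 ] 0.79 [269. 295.]
catch_knob none
```

View pics/w5.png

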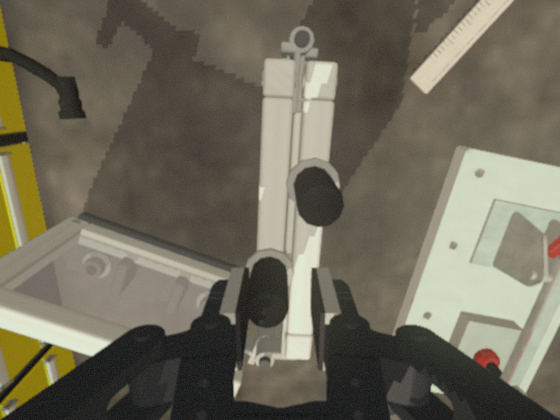

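The outer leaf now lies flat against the middle leaf: both frames run parallel and touch from (285,60) to (285,360). The middle leaf is still wide open. I'll move to the middle knob.

Emit:
{"op": "play_rows", "data": {
  "delta_pos": [
    [0,-0.05,0],
    [0,0,-0.3],
    [0,0,-0.2],
    [0.21,0.09,0],
    [0.21,0.09,0],
    [0,0,0.2],
    [0,0,0.3],
    [0,0,0]
  ],
  "spin": [0,0,0,0,0,1,0,0],
  "jaw": [0.65,0.6,0.6,0.6,0.6,0.6,0.6,0.7]
}}

```text
clock: 12.28
tcp_pos: [0.39, 0.1891, 0.1447]
orientation: [179.8, -0.2, -96.5]
ft_force: [-0.3, 0.9, 0.5]
finger_gap: 0.0258
gripper_force: 0.0
```

```bash
python3 - <<'E'
from h import *
s=shot("wrist"); o=s["obs"]; print(o["tcp_pos"],o["orientation"],o["ft_force"],o["finger_gap"],o["gripper_force"]); save(s,"w6"); find(s)
s=shot("top"); find(s)
E
```

```text
[0.38997283 0.18907344 0.14467022] [179.81200822  -0.19494263 -96.5068404 ] [-0.28758345  0.86555331  0.4871442 ] 0.025758906313792383 0.0
back_hinge none
front_hinge [0.3948 0.1344 0.12  ] 0.58 [252. 157.]
catch_pivot none
middle_knob [0.3911 0.1891 0.142 ] 0.86 [277. 306.]
outer_knob [0.4092 0.2279 0.142 ] 0.67 [244. 392.]
catch_knob none
back_hinge none
front_hinge none
catch_pivot [0.5395 0.252  0.12  ] 0.87 [226. 210.]
middle_knob none
outer_knob [0.4282 0.0297 0.142 ] 0.6 [332. 259.]
catch_knob [0.5763 0.2188 0.15  ] 0.53 [240. 189.]
```

View pics/w6.png

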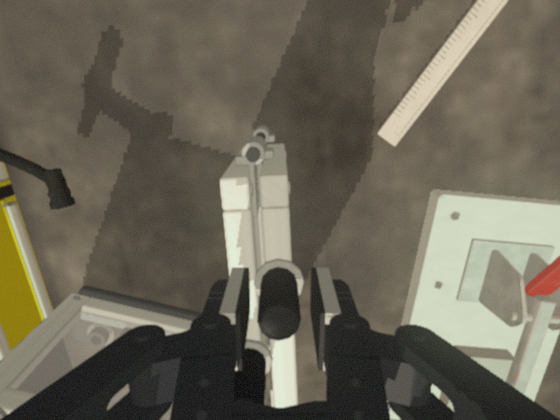

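The knob is caged at (277,300). I'll swing the pair towards home.

Emit:
{"op": "play_rows", "data": {
  "delta_pos": [
    [0.005,-0.1,0],
    [0.005,-0.1,0],
    [0.005,-0.1,0],
    [0.005,-0.1,0],
    [0.005,-0.1,0],
    [0.005,-0.1,0],
    [0.005,-0.1,0],
    [0.005,-0.1,0]
  ],
  "spin": [-1,-1,-1,-1,-1,-1,-1,-1],
  "jaw": [0.7,0.7,0.7,0.7,0.7,0.7,0.7,0.7]
}}

```text
clock: 13.98
tcp_pos: [0.4672, 0.2053, 0.146]
orientation: [179.9, -0.0, -48.3]
ft_force: [-1.1, -1.5, 1.6]
finger_gap: 0.0256
gripper_force: 0.7
```

```bash
python3 - <<'E'
from h import *
s=shot("wrist"); o=s["obs"]; print(o["tcp_pos"],o["orientation"],o["ft_force"],o["finger_gap"],o["gripper_force"]); save(s,"w7"); find(s)
E
```

```text
[0.4671932  0.20531648 0.14603611] [ 1.79900609e+02 -1.85944324e-02 -4.82992540e+01] [-1.10592084 -1.54913546  1.63780113] 0.025567374054760523 0.7073334977030754
back_hinge [0.5063 0.1651 0.12  ] 0.27 [274. 150.]
front_hinge [0.5057 0.1652 0.12  ] 0.77 [274. 152.]
catch_pivot [0.5428 0.2479 0.12  ] 0.84 [ 81. 239.]
middle_knob [0.4648 0.2014 0.142 ] 0.69 [291. 301.]
outer_knob [0.4481 0.2416 0.142 ] 0.81 [256. 387.]
catch_knob none
```

View pics/w7.png

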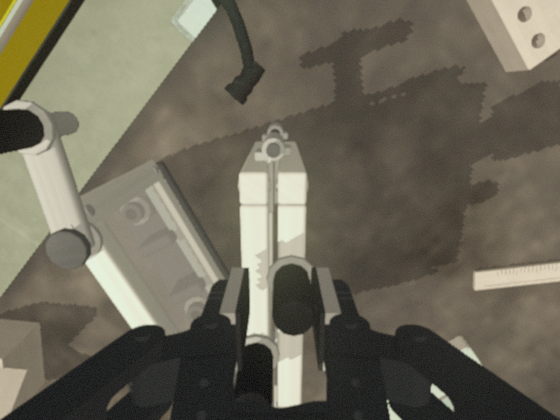

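The packet is moving cleanly with the outer leaf flat, and the catch is open at upper left. About 31° is left.

Emit:
{"op": "play_rows", "data": {
  "delta_pos": [
    [0.005,-0.1,0],
    [0.005,-0.1,0],
    [0.005,-0.1,0],
    [0.005,-0.1,0],
    [0.005,-0.06,0],
    [0,0,0]
  ],
  "spin": [-1,-1,-1,-1,-0.6,0],
  "jaw": [0.7,0.7,0.7,0.7,0.7,0.7]
}}

```text
clock: 15.08
tcp_pos: [0.4958, 0.2384, 0.1461]
orientation: [179.7, 0.1, -20.9]
ft_force: [-3.3, -6.3, 2.9]
finger_gap: 0.0258
gripper_force: 3.2
```

```bash
python3 - <<'E'
from h import *
s=shot("wrist"); o=s["obs"]; print(o["tcp_pos"],o["orientation"],o["ft_force"],o["finger_gap"],o["gripper_force"]); save(s,"w8"); find(s)
E
```

```text
[0.49577821 0.23839969 0.14609661] [ 1.79699250e+02  6.56225286e-02 -2.09041527e+01] [-3.34526541 -6.30703688  2.91591583] 0.025782554214060803 3.159085214138031
back_hinge none
front_hinge [0.5487 0.2194 0.12  ] 0.65 [277. 150.]
catch_pivot [0.5431 0.2465 0.12  ] 0.85 [220. 186.]
middle_knob [0.4964 0.2335 0.142 ] 0.59 [291. 298.]
outer_knob [0.4644 0.2617 0.142 ] 0.98 [254. 383.]
catch_knob [0.581  0.2173 0.15  ] 0.55 [244.  60.]
```

View pics/w8.png

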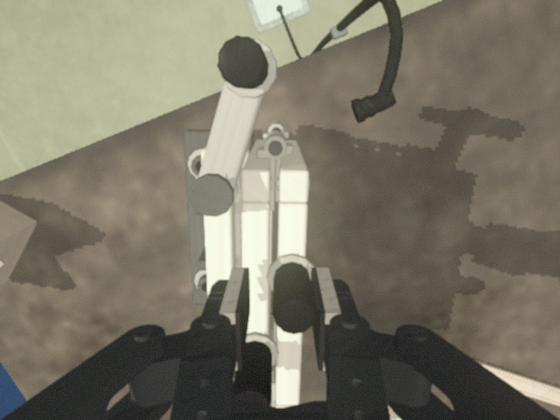

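It looks home and the force has risen to 7 N. I'll push a little further to confirm.

Emit:
{"op": "play_rows", "data": {
  "delta_pos": [
    [0,-0.03,0],
    [0,-0.02,0],
    [0,0,0]
  ],
  "spin": [0,0,0],
  "jaw": [0.7,0.7,0.7]
}}

```text
clock: 15.8
tcp_pos: [0.496, 0.2389, 0.1459]
orientation: [179.2, 0.1, -21.0]
ft_force: [-7.1, -16.6, 8.1]
finger_gap: 0.0259
gripper_force: 9.1
```

Emit:
{"op": "play_rows", "data": {
  "delta_pos": [
    [0,0.07,0],
    [0,0.04,0],
    [0,0,-0.3],
    [0,0,-0.3],
    [0,0,-0.2],
    [0,0,0]
  ],
  "spin": [0,0,0,0,0,0],
  "jaw": [0.7,0.7,0.6,0.6,0.6,0.6]
}}

```text
clock: 16.55
tcp_pos: [0.4956, 0.2358, 0.2281]
orientation: [-179.8, -0.1, -20.9]
ft_force: [-0.6, 1.1, -0.5]
finger_gap: 0.0339
gripper_force: 0.0
```

```bash
python3 - <<'E'
from h import *
s=shot("wrist"); o=s["obs"]; print(o["tcp_pos"],o["orientation"],o["ft_force"],o["qpos"].round(0)); save(s,"w9"); find(s)
E
```

```text
[0.49564602 0.23581674 0.22807005] [-1.79769749e+02 -1.26255367e-01 -2.08801858e+01] [-0.57776194  1.08736099 -0.54992665] [ 42.  15.   3.   0. -78.  27.]
back_hinge [0.4096 0.2845 0.12  ] 0.68 [260. 347.]
front_hinge [0.5497 0.218  0.12  ] 0.61 [276. 130.]
catch_pivot [0.5443 0.2472 0.12  ] 0.8 [235. 156.]
middle_knob [0.4966 0.2329 0.142 ] 0.69 [284. 228.]
outer_knob [0.4628 0.2627 0.142 ] 0.76 [259. 291.]
catch_knob [0.5821 0.2167 0.15  ] 0.94 [255.  73.]
```

View pics/w9.png

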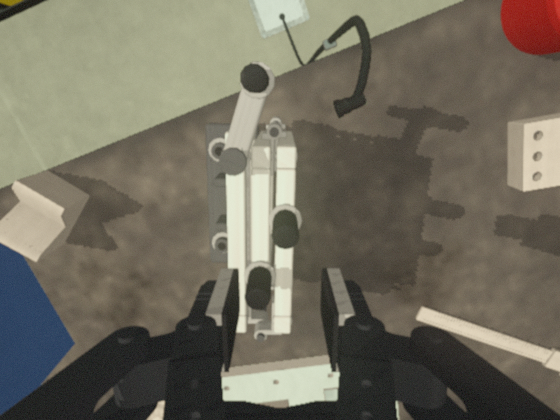

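The packet is home: the three leaves lie parallel and the force rose steeply against the stop. The catch pivot is at (235,158) and its knob at (255,76). I'll go to the catch knob.

Emit:
{"op": "play_rows", "data": {
  "delta_pos": [
    [0.29,-0.04,0],
    [0.29,-0.04,0],
    [0.28,-0.05,0],
    [0,0,0],
    [0,0,0],
    [0,0,0],
    [0,0,0]
  ],
  "spin": [0,0,0,1,1,0.9,0],
  "jaw": [0.6,0.6,0.6,0.6,0.6,0.6,0.6]
}}

```text
clock: 17.77
tcp_pos: [0.5798, 0.2163, 0.2258]
orientation: [180.0, 0.0, -38.2]
ft_force: [-1.1, 0.1, 0.4]
finger_gap: 0.0338
gripper_force: 0.0
```

```bash
python3 - <<'E'
from h import *
s=shot("wrist"); o=s["obs"]; print(o["tcp_pos"],o["orientation"],o["ft_force"],o["qpos"].round(0)); find(s)
s=shot("scene"); find(s)
E
```

```text
[0.57976045 0.21629318 0.22578464] [ 1.79957671e+02  1.71192736e-02 -3.82454127e+01] [-1.13763241  0.12338794  0.37785022] [ 35.  23.  15.  -0. -82.  17.]
back_hinge none
front_hinge [0.5482 0.218  0.12  ] 0.75 [307. 257.]
catch_pivot [0.542  0.2484 0.12  ] 0.86 [277. 289.]
middle_knob none
outer_knob [0.4625 0.2635 0.142 ] 0.88 [331. 398.]
catch_knob [0.5806 0.217  0.15  ] 0.92 [278. 237.]
back_hinge [0.4144 0.2812 0.12  ] 0.67 [213. 189.]
front_hinge [0.5444 0.2252 0.12  ] 0.74 [278. 180.]
catch_pivot [0.5387 0.249  0.12  ] 0.81 [270. 175.]
middle_knob [0.4914 0.2307 0.142 ] 0.8 [256. 181.]
outer_knob [0.4644 0.2587 0.142 ] 0.82 [237. 178.]
catch_knob [0.5819 0.2133 0.15  ] 0.83 [296. 166.]
```

Emit:
{"op": "play_rows", "data": {
  "delta_pos": [
    [0,0,0.3],
    [0,0,0.25],
    [0,0,0.12],
    [0,0,0],
    [0,0,0]
  ],
  "spin": [0,0,0,0,0],
  "jaw": [0.6,0.6,0.6,0.7,0.79]
}}

```text
clock: 19.1
tcp_pos: [0.5805, 0.2166, 0.1606]
orientation: [-179.9, -0.1, -38.3]
ft_force: [0.4, -0.0, 0.5]
finger_gap: 0.0183
gripper_force: 0.0
```

```bash
python3 - <<'E'
from h import *
s=shot("wrist"); o=s["obs"]; print(o["tcp_pos"],o["orientation"],o["ft_force"],o["finger_gap"],o["gripper_force"]); find(s)
E
```

```text
[0.58051921 0.21660545 0.16057937] [-1.79895049e+02 -6.40863678e-02 -3.82779910e+01] [ 0.35483925 -0.00264702  0.4574164 ] 0.01828829491258696 0.0
back_hinge none
front_hinge [0.5483 0.2188 0.12  ] 0.55 [316. 312.]
catch_pivot [0.5432 0.246  0.12  ] 0.58 [280. 347.]
middle_knob [0.555  0.2367 0.142 ] 0.45 [280. 350.]
outer_knob none
catch_knob [0.5806 0.2176 0.15  ] 0.55 [278. 296.]
```

Emit:
{"op": "play_rows", "data": {
  "delta_pos": [
    [-0.003,0.05,0],
    [-0.003,0.05,0],
    [-0.003,0.05,0],
    [-0.003,0.05,0],
    [-0.003,0.05,0],
    [-0.003,0.05,0],
    [-0.003,0.05,0],
    [-0.003,0.05,0]
  ],
  "spin": [1,1,1,1,1,1,1,1],
  "jaw": [0.79,0.79,0.79,0.79,0.79,0.79,0.79,0.79]
}}

```text
clock: 20.45
tcp_pos: [0.5454, 0.1987, 0.1595]
orientation: [-179.9, 0.0, -86.5]
ft_force: [0.9, 0.8, -0.5]
finger_gap: 0.0184
gripper_force: 0.3
```

```bash
python3 - <<'E'
from h import *
s=shot("wrist"); o=s["obs"]; print(o["tcp_pos"],o["orientation"],o["ft_force"],o["finger_gap"],o["gripper_force"]); find(s)
E
```

```text
[0.54538219 0.19869143 0.15954546] [-1.79949221e+02  2.95053341e-02 -8.64863398e+01] [ 0.92280376  0.79844427 -0.45413609] 0.018400776338861922 0.34765142016112804
back_hinge none
front_hinge none
catch_pivot [0.5415 0.2479 0.12  ] 0.72 [282. 351.]
middle_knob none
outer_knob [0.4636 0.2626 0.142 ] 0.62 [443. 416.]
catch_knob [0.5466 0.198  0.15  ] 0.81 [277. 295.]
```

Emit:
{"op": "play_rows", "data": {
  "delta_pos": [
    [-0.003,0.05,0],
    [-0.003,0.05,0],
    [-0.003,0.05,0],
    [-0.003,0.05,0],
    [0,0,0]
  ],
  "spin": [1,1,1,1,0],
  "jaw": [0.79,0.79,0.79,0.79,0.79]
}}

```text
clock: 21.42
tcp_pos: [0.5255, 0.2016, 0.1593]
orientation: [180.0, -0.0, -110.2]
ft_force: [-0.1, -0.4, -0.1]
finger_gap: 0.0178
gripper_force: 0.0
```

Emit:
{"op": "play_rows", "data": {
  "delta_pos": [
    [0,0.03,0],
    [0,0.02,0],
    [0,0,0]
  ],
  "spin": [0,0,0],
  "jaw": [0.79,0.79,0.79]
}}

```text
clock: 21.8
tcp_pos: [0.5219, 0.2028, 0.1594]
orientation: [-179.9, -0.0, -110.2]
ft_force: [5.4, -2.5, -2.0]
finger_gap: 0.0183
gripper_force: 2.8
```

```bash
python3 - <<'E'
from h import *
s=shot("wrist"); o=s["obs"]; print(o["tcp_pos"],o["orientation"],o["ft_force"],o["finger_gap"],o["gripper_force"]); find(s)
E
```

```text
[0.52193408 0.20275858 0.15938978] [-1.79869209e+02 -7.99862097e-03 -1.10227722e+02] [ 5.4169193  -2.49726896 -2.02603821] 0.01831215530584905 2.8340457379817963
back_hinge [0.4135 0.2842 0.12  ] 0.58 [536. 335.]
front_hinge none
catch_pivot [0.5417 0.2478 0.12  ] 0.88 [274. 351.]
middle_knob [0.4949 0.2322 0.142 ] 0.78 [361. 324.]
outer_knob [0.4627 0.2625 0.142 ] 0.89 [450. 358.]
catch_knob none
```

Emit:
{"op": "play_rows", "data": {
  "delta_pos": [
    [0,0.02,0],
    [0,-0.07,0],
    [0,0,0],
    [0,0,-0.3],
    [0,0,-0.4],
    [0,0,-0.4],
    [0,0,0],
    [0,0,0]
  ],
  "spin": [0,0,0,0,0,0,0,0],
  "jaw": [0.79,0.79,0.75,0.7,0.6,0.6,0.6,0.6]
}}

```text
clock: 23.15
tcp_pos: [0.525, 0.2018, 0.2687]
orientation: [179.9, -0.0, -110.3]
ft_force: [-0.1, 0.0, -0.6]
finger_gap: 0.0342
gripper_force: 0.0
```

```bash
python3 - <<'E'
from h import *
s=shot("wrist"); o=s["obs"]; print(o["tcp_pos"],o["ft_force"]); p=find(s)
d=lambda a,b:np.degrees(np.arctan2(*(p[b]-p[a])[1::-1]))
leaf=d("outer_knob","middle_knob")+21.3
print("leaf",leaf,"catch angle",d("catch_pivot","catch_knob")-(leaf-90))
E
```

```text
[0.52502131 0.20176412 0.26874415] [-0.08142191  0.04072184 -0.56163908]
back_hinge [0.4127 0.2872 0.12  ] 0.89 [451. 253.]
front_hinge [0.5467 0.2196 0.12  ] 0.67 [261. 232.]
catch_pivot [0.5412 0.247  0.12  ] 0.71 [280. 260.]
middle_knob [0.4927 0.2312 0.142 ] 0.97 [337. 233.]
outer_knob none
catch_knob [0.526  0.2029 0.15  ] 0.9 [279. 216.]Traceback (most recent call last):
  File "<stdin>", line 4, in <module>
  File "<stdin>", line 3, in <lambda>
KeyError: 'outer_knob'
```

```bash
python3 -c "
from bench import *
print(job_done())"
```

```text
the job is handed in; nothing more can be done
None
```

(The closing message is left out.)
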